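Lock a circuit board under a sprung clamp bar with a quarter-turn T-pin

ROBOT

A 6-joint arm with a two-finger parallel gripper is mounted at the origin on the work surface. World frame = base frame: x ahead of the robot, y to its left, z up, the work surface at z = 0. Lengths are in m, angles in rad, forces in N, time in s.
With the tool pointing down it reaches from about 0.225 to 0.875 m from the base axis. Payload 3.4 kg.
Tool frame: the origin (TCP) lies between the finger pads; the fingertips stand 8 mm ahead of it and the grasp point (between the pads) lies 11 mm behind it; z points along the fingers, y is the line along which they close (so a half turn about z gives the same grasp; the last joint's range is limited). The gripper opens to 85 mm and grips with 20 to 120 N. Pads are 22 mm wide; open, the fingers measure 114 mm over their backs; the gripper's body (76 mm by 85 mm) begins 54 mm behind the grasp point. The pads swing forward as they close: fully open they stand 13 mm farther back than shut.
Start: joints at [-1.336, 0.276, 1.505, -0, 1.361, -0.121], TCP at [0.2, -0.539, 0.219] pointing down, gripper open.
Joint ranges: [-2.89, 2.89], [-0.75, 2.08], [0.22, 2.7], [-1.18, 4.32], [0.11, 2.71], [-2.7, 2.7]. Speed limits (rad/s): [2.57, 2.57, 3.14, 3.14, 3.14, 3.14].

INTERFACE

Orientations are given as a unit quaternion [w, x, y, z].
In Python, from rig import manip, optics, finder gives the robot as it stands.
- The arm moves only by the tool servo_tool, never from a script. Its argument "increments" is a list of rows, each a list of 7 numbers: the shift along the tool's x, y, z in cm, then the turn, a rotation vector about the tool's x, y, z in degrees, then the closure, from -1 (fully open) to 1 (shut). In form: [[x, y, z, rx, ry, rz, gripper], ...]. A call has exactly 5 rows; each row shifts and turns the commanded pose from where the row before left it, along the tool's axes as they then stand; what a row does not reach is not made up. A row lasts 1/10 s, in which the tool goes at most 50 mm and 8.59 degrees, less where a joint would pass 70% of its speed; a pose out of reach is approached as far as the arm can. A call is refused whole if a number of a shift passes 5 or a number of a turn 8.59, either way. A call with a gripper value outside its range is refused whole. The fingers move at their own pace and stop on an object; "squeeze" is the grip in N (left out, the last holds). Time passes only in rows, so rows that do not move let the fingers close, or fill a call up. It gives the time, the measured TCP pose, the force, the opening and the grip force at its end, in the units of the state.
- manip.get_state(): the state, without advancing time (a new reading comes with each control period).
- optics.get_image(name): name is "scene" or "side" or "wrist"; returns the picture (420x560x3 uint8, red, green, blue); there is no depth.
- optics.get_calibration(name): a dict with "fov_y" (degrees; the focal length in pixels is half the picture's height over the tangent of half this angle, whatever the lens; pixels are square), "cx", "cy" (the principal point, pixels), "world_to_cam" (4x4, takes a point from world to camera coordinates). Camera axes: x right, y down, z forward; pixel columns grow to the right and rows downward; lengths in m; the calibration is good to about 2 mm. A picture is of the moment at which its call begins: read the wrist's pose just before it. get_calibration takes no time and is no camera call; for the wrist camera it gives the pose at the moment of the call.
- manip.sign_off(): hands the job in; it is judged then, once.
Trained networks look in the newest picture that a camera, given by its name, has taken for a name from the list of things; names that differ only in an ending like _2 or _b are one class to them, and where a whole thing is asked for, a point or a joint stands for the part that bears it (a point fixed in the world has none). Each returns a list of dicts, best first, with "p" (0 to 1); they miss things now and then, are a little off and sometimes report something else, mostly with a low value. They report only what shows in the picture. A call takes as long as a camera call. They do not tell look-alikes from the thing itself.
- finder.silhouettes(label, camera): "region" (420x560 bool, what is visible of it) and "box" ([centre column, centre row, width, height] in pixels, round what is visible of it).
- finder.tip_of(label, camera): "at" ([column, row] in pixels: a listed point, or the origin of a listed thing).
The state is a dict: "clock": time; "qpos": joint angles; "qd": joint speeds; "effort": joint torques, N m; "position": TCP position; "ee_rot": TCP orientation; "contact_force": force on the tool from outside, world axes, zero at the start; "moment": the same for the moment, N m; "width": finger opening in m; "gripper_force": force on a finger pad.
Only numpy, scipy, OpenCV 4.12 (cv2) and the standard library are available. Lean on these libraries where they do the work, as an engineer would, in place of code of your own. Each camera call takes 0.05 s, during which the arm holds its last target. There are 200 camera calls.

TASK

Clamp the circuit board in the soldering fixture: take the winged T-pin from the rack, feel its T-head gently down through the slot in the loose plate below the clamp bar's opening, press the sprung bar down with it, turn it a quarter turn and let it spring up so that the T-head locks and keeps the bar down. Do not force it: press only a little harder than the spring (never 35 N on the fixture), and leave the plain pin and the other things on the bench alone. Let go at the end.

Things in the scene. Friction and masses are not known exactly. Their poses are not given: they have to be found in the camera images.
- fixture: Fixed steel base 180 x 100 x 5 mm. Origin on the bench below the centre of the clamp opening; z up; x points from there to the green circuit board (88 mm along +x). Round the origin stands a hollow aluminium box 74 x 74 mm, 33 mm high, with the steel lock plate in it (see point opening) and the sprung clamp bar above (see joint clampbar). It bears no more than 35 N from the pin.
- opening (a point): Centre of the clamp opening, 32 mm over the bench: top of the lock plate (62 x 52 x 8 mm, hollow below to 5 mm over the bench). Fixture axes. The plate's one slot is 27 mm (x) by 10 mm (y), edges bevelled 1.5 mm. The plate rests anywhere up to 6 mm off this point along fixture y, not measured: slide the T-head across y with a few N down to find it. About 5 N shifts the plate along y.
- groove (a point): Fixed point under point opening, 26.5 mm over the bench: the roof of the cross groove in the lock plate's underside (underside 24 mm over the bench). The groove is 10 mm wide (fixture x), 2.5 mm deep, runs along fixture y and crosses the slot; it shifts with the plate. The turned T-head (either way round) springs up into it.
- clampbar (a joint): How far (m) the clamp bar is down: 0 at rest, 0.012 at its stop. Aluminium bar 60 mm wide, 5 mm thick, top 55 mm over the bench at rest, on springs: 4 N starts it, 9 N at 0.006, 11 N at 0.009. Its opening, 34 mm (fixture x) by 30 mm (y), lets the T-head by. The T-head turns only with the bar at 0.009 to 0.012; locked and let go, it stays at about 0.006.
- bar_top (a point): Centre of the opening at the clamp bar's top face; moves down with the bar. The pin's collar meets the bar at rest when the pin's foot is 24.5 mm over the bench; the foot is at 15.5 mm or lower (not below 12.5) to turn, and at about 18.5 mm when locked. Guide-post heads beside it end 59 mm over the bench.
- tpin: T-pin, 70 mm tall, loose, upright in a rack well. Origin: centre of its foot; z up; x along T-head and wing. T-head at the foot: steel, 24 (x) x 7 (y) x 8 mm high; 6.6 mm shank; steel collar, diameter 46, from 30.5 to 36.5 mm above the foot; black wing grip 44 (x) x 12 (y) mm from 36.5 to 70.5 mm above the foot: pinch it across its 12 mm. About 0.14 kg. In the rack its foot is 14.5 mm over the bench.
- thead (a point): Centre of the T-head of the T-pin, on its axis, 4 mm above its foot. Axes as the T-pin's.
- rack: Fixed grey plastic block 70 (x) x 165 (y) x 45 mm high with two square wells, 34 mm, at y = +42 and -42 mm; one holds the T-pin, the other the plain pin. Origin at the centre of its underside.
- plainpin: Plain pin with a round black head (26 mm) and no T-head; leave it in its well. Origin at its foot.
- spool: Solder spool, 58 mm across, 40 mm high; leave it alone. Origin under its centre.
- driver: Screwdriver, 170 mm long, lying on the bench; leave it alone. Origin at the underside of its middle.
- partsbox: Clear divided parts box 100 x 160 x 35 mm; leave it alone. Origin under its centre.
Not all that is in view belongs to the job. Leave any blue look-alike of the tpin alone.

How it is judged:
By the outcome, as a careful person would: the job done as asked, in the order asked, and still so for the second after the job is handed in, with the robot touching nothing.
It also fails if it takes over 61 s, if anything falls off the work surface, if the arm or the gripper's body presses on something with over 40 N, if the wrist force passes 120 N, or if a joint passes its speed limit or range.

## Working session

There is one attempt and no reset: what is moved stays moved. The work goes in short steps, Python scripts to look and compute and a tool call to move; the robot and the scene stay as the last step left them, time stands still between calls to the robot, and variables do not carry over. Pictures are saved under pics/ and viewed, at most 10 in all, crops included, and the job is handed in when it is done.

Besides the shell and the picture viewer there is one more tool, called after "Call:" as name(argument=value, ...), one argument or row to a line, values as JSON. servo_tool: Moves the arm, as the interface text tells. Its arguments: {"type":"object","properties":{"increments":{"type":"array","items":{"type":"array","items":{"type":"number"}}},"squeeze":{"type":"number"}},"required":["increments"]}

```bash
mkdir -p pics; ls
cat > h.py <<'E'
import numpy as np, cv2
from rig import manip, optics, finder
def ray(cam,px,cal=None):
    c=cal or optics.get_calibration(cam); T=np.array(c["world_to_cam"]); f=210/np.tan(np.radians(c["fov_y"])/2)
    d=np.array([(px[0]-c["cx"])/f,(px[1]-c["cy"])/f,1]); R=T[:3,:3]
    return -R.T@T[:3,3], R.T@d
def atz(cam,px,z,cal=None):
    o,d=ray(cam,px,cal); return o+d*(z-o[2])/d[2]
def proj(cam,P,cal=None):
    c=cal or optics.get_calibration(cam); T=np.array(c["world_to_cam"]); f=210/np.tan(np.radians(c["fov_y"])/2)
    q=T[:3,:3]@np.array(P)+T[:3,3]; return np.array([c["cx"]+f*q[0]/q[2],c["cy"]+f*q[1]/q[2]])
def save(cam,name):
    im=optics.get_image(cam); cv2.imwrite(f"pics/{name}.png",im[:,:,::-1]); return im
E
python3 - <<'E'
from h import *
Z={"fixture":0,"opening":.032,"bar_top":.055,"tpin":.0145,"thead":.0185,"rack":0,"plainpin":.0145}
ims=[save(c,c) for c in("scene","side")]
cv2.imwrite("pics/both.png",cv2.resize(np.vstack(ims)[:,:,::-1],(560,840)))
for cam in("scene","side"):
    print(cam,optics.get_calibration(cam)["fov_y"],ray(cam,(280,210)))
    for l,z in Z.items():
        for r in finder.tip_of(l,cam)[:3]: print(l,round(r["p"],2),np.round(r["at"]),atz(cam,r["at"],z).round(4))
s=manip.get_state();print(s)
E
```

```text
pics
scene 47.819961602554955 (array([1.19261093, 0.60775482, 0.69407735]), array([-0.58585044, -0.56350397, -0.58270533]))
fixture 0.73 [351. 256.] [0.5124 0.1717 0.    ]
fixture 0.52 [229. 266.] [0.7213 0.0009 0.    ]
opening 0.76 [351. 245.] [0.5152 0.1688 0.032 ]
bar_top 0.58 [354. 239.] [0.5157 0.1759 0.055 ]
bar_top 0.18 [354. 251.] [0.548  0.1997 0.055 ]
tpin 0.86 [231. 177.] [ 0.4913 -0.2526  0.0145]
tpin 0.72 [207. 199.] [ 0.6049 -0.2162  0.0145]
tpin 0.59 [262. 174.] [ 0.4221 -0.2028  0.0145]
thead 0.82 [260. 176.] [ 0.4384 -0.1945  0.0185]
thead 0.58 [205. 203.] [ 0.6223 -0.2015  0.0185]
thead 0.5 [231. 178.] [ 0.5    -0.242   0.0185]
rack 0.59 [247. 188.] [ 0.4847 -0.1979  0.    ]
plainpin 0.71 [254. 195.] [ 0.5071 -0.1433  0.0145]
side 43.93333622408591 (array([ 0.50675478, -0.74759794,  0.95193116]), array([ 0.01981038,  0.64407836, -0.76485975]))
fixture 0.9 [276. 172.] [0.5245 0.1823 0.    ]
opening 0.72 [270. 167.] [0.5088 0.1659 0.032 ]
bar_top 0.68 [273. 157.] [0.5164 0.18   0.055 ]
bar_top 0.44 [359. 232.] [ 0.7002 -0.0591  0.055 ]
tpin 0.88 [324. 310.] [ 0.6122 -
[... 345 characters left out ...]
1475  0.0145]
{'clock': 0.8, 'qpos': array([-1.33599661e+00,  2.75897354e-01,  1.50490961e+00,  1.05121335e-06,
        1.36069446e+00, -1.21050176e-01]), 'qd': array([-0.00158972, -0.00081138, -0.0001195 , -0.00095744, -0.00041625,
        0.00012105]), 'effort': array([ 3.17628101e-04, -4.16586864e+01, -2.46085489e+01, -1.24033259e-04,
       -4.61146658e-05, -2.27520530e-05]), 'position': array([ 0.2002981 , -0.53901867,  0.21922569]), 'ee_rot': array([4.55148815e-05, 9.84213088e-01, 1.76987555e-01, 3.10632931e-06]), 'contact_force': array([-0.59609615,  0.59187798,  0.18088295]), 'moment': array([-0.00126318,  0.00584815, -0.02184889]), 'gripper_force': 0.0, 'width': 0.08543991939758086}
```

View pics/scene.png

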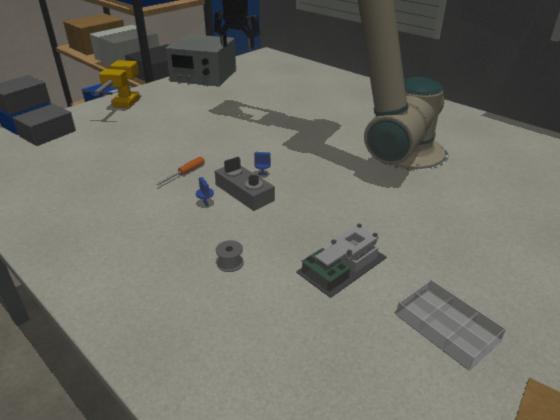

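View pics/side.png

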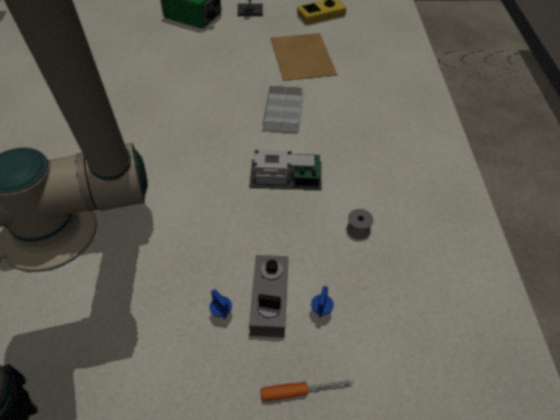

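The scene shows the rack at about (247,188), with the black-winged T-pin in its far well at (232,165). The blue look-alikes are at (262,162) and (205,190), and the fixture is at (345,255). In the side view the wing is at (269,301) and the fixture at (273,160), with its board toward +x. Next I move above the rack for a wrist look.

Call:
servo_tool(
  increments=[
    [3.9, -1.8, 0, 0, 0, 0, -1],
    [3.9, -1.8, 0, 0, 0, 0, -1],
    [3.9, -1.8, 0, 0, 0, 0, -1],
    [3.9, -1.8, 0, 0, 0, 0, -1],
    [3.9, -1.8, 0, 0, 0, 0, -1],
  ],
)

```text
clock: 1.3
position: [0.3527, -0.3855, 0.2194]
ee_rot: [0.0, 0.984, 0.177, 0.0]
contact_force: [1.1, -0.8, 0.7]
width: 0.0852
gripper_force: 0.0
```

Call:
servo_tool(
  increments=[
    [3.9, -1.8, 0, 0, 0, 0, -1],
    [3.9, -1.8, 0, 0, 0, 0, -1],
    [3.9, -1.8, 0, 0, 0, 0, -1],
    [3.9, -1.8, 0, 0, 0, 0, -1],
    [2, -0.9, 0, 0, 0, 0, -1],
  ],
)

```text
clock: 1.8
position: [0.4906, -0.2468, 0.2193]
ee_rot: [-0.0, 0.984, 0.178, 0.001]
contact_force: [1.1, -0.7, 0.2]
width: 0.0855
gripper_force: 0.0
```

Call:
servo_tool(
  increments=[
    [0, 0, 0, 0, 0, 6.8, -1],
    [0, 0, 0, 0, 0, 6.8, -1],
    [0, 0, 0, 0, 0, 6.8, -1],
    [0, 0, 0, 0, 0, 0, -1],
    [0, 0, 0, 0, 0, 0, -1],
  ],
)

```text
clock: 2.3
position: [0.4885, -0.2495, 0.2193]
ee_rot: [0.0, 1.0, 0.001, 0.0]
contact_force: [0.2, -0.2, -0.2]
width: 0.085
gripper_force: 0.0
```

Run:
```python
from h import *
s=manip.get_state();print({k:s[k] for k in("clock","qpos","position","ee_rot","contact_force")})
save("wrist","w1"); cal=optics.get_calibration("wrist"); print(cal["fov_y"],ray("wrist",(280,210)))
for l,z in {"tpin":.0145,"rack":0,"plainpin":.0145}.items():
    for r in finder.silhouettes(l,"wrist")[:3]: print(l,round(r["p"],2),np.round(r["box"]))
    for r in finder.tip_of(l,"wrist")[:3]: print(l,round(r["p"],2),np.round(r["at"]),atz("wrist",r["at"],z).round(4))
```

```text
{'clock': 2.3, 'qpos': array([-5.99037023e-01,  2.35953166e-01,  1.56078141e+00, -9.19875924e-05,
        1.34468947e+00,  9.69593341e-01]), 'position': array([ 0.48850161, -0.24952099,  0.21925217]), 'ee_rot': array([8.45996126e-05, 9.99999398e-01, 1.09328861e-03, 4.42563096e-05]), 'contact_force': array([ 0.20680367, -0.22928116, -0.21956078])}
63.94172036506881 (array([ 0.55938659, -0.24874481,  0.37278163]), array([-0.28572338,  0.00706739, -0.95832069]))
tpin 0.78 [256. 259.  38.  47.]
tpin 0.77 [252.  57.  50.  54.]
tpin 0.65 [269. 175.  47.  56.]
tpin 0.97 [259. 245.] [ 0.411  -0.2222  0.0145]
tpin 0.87 [260.  63.] [ 0.6033 -0.2262  0.0145]
tpin 0.58 [271. 167.] [ 0.5008 -0.2364  0.0145]
rack 0.93 [222. 167. 175.  85.]
rack 0.71 [227. 164.] [ 0.502  -0.1873  0.    ]
plainpin 0.73 [177. 167.  47.  48.]
plainpin 0.61 [189. 162.] [ 0.5061 -0.1493  0.0145]
```

View pics/w1.png

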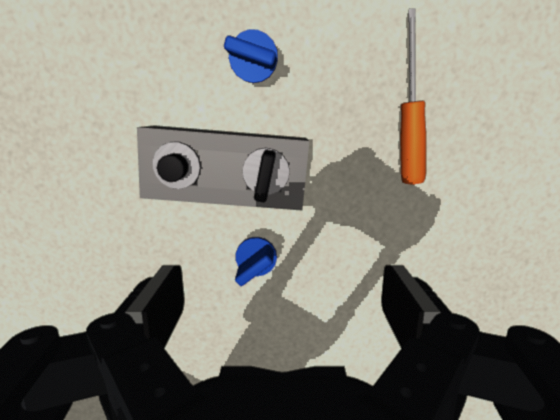

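The wrist view shows the black wing at about (265,176), its long axis nearly vertical in the image (along world x). Blue pins are above it at (252,55) and below it at (256,258). I fit the wing box model to the dark mask.

```bash
cat >> h.py <<'E'
from scipy.optimize import minimize
def boxmask(cam,cal,x,y,yaw,z0,z1,a=.044,b=.012):
    c,s=np.cos(yaw),np.sin(yaw)
    P=[proj(cam,(x+u*a/2*c-v*b/2*s,y+u*a/2*s+v*b/2*c,z),cal) for u in(-1,1) for v in(-1,1) for z in(z0,z1)]
    m=np.zeros((420*4,560*4),np.uint8); h=cv2.convexHull((np.array(P)*4+1.5).astype(np.int32)); cv2.fillConvexPoly(m,h,255)
    return cv2.resize(m,(560,420),interpolation=cv2.INTER_AREA)/255.
def fitbox(cam,cal,mask,x0,z0,z1):
    best=None
    for yaw in np.radians([-15,0,15]):
        r=minimize(lambda p:np.abs(boxmask(cam,cal,p[0]/100,p[1]/100,p[2]/10,z0,z1)-mask).sum(),[x0[0]*100,x0[1]*100,(x0[2]+yaw)*10],method="Nelder-Mead",options=dict(initial_simplex=None,xatol=.005,fatol=.2))
        if best is None or r.fun<best.fun: best=r
    p=best.x; return p[0]/100,p[1]/100,np.degrees(p[2]/10),best.fun
E
python3 - <<'E'
from h import *
cal=optics.get_calibration("wrist")
im=cv2.imread("pics/w1.png"); g=im.max(2).astype(int)
print(g[150:205:5,245:295:4])
m=np.zeros(g.shape); m[145:206,246:284]=(g[145:206,246:284]<55); print(m.sum())
print(fitbox("wrist",cal,m,(.503,-.23,0),.051,.085))
for cam,w in(("side",(255,288,288,312)),("scene",(215,248,150,175))):
    im=cv2.imread(f"pics/{cam}.png");g=im.max(2);m=np.zeros(g.shape);c0,c1,r0,r1=w
    m[r0:r1,c0:c1]=g[r0:r1,c0:c1]<40;print(cam,m.sum(),fitbox(cam,optics.get_calibration(cam),m,(.503,-.23,0),.051,.085))
E
```

```text
[[133 133 126 163 180  61  65  61 114 135 132 133 133]
 [143 151 181 181 136  24  17   7  92  93 132 132 133]
 [153 186 184 182  58  37  32  18  86 172 146 137 134]
 [184 180 179 179  20  35  30  47  88 177 175 116 133]
 [181 180 181 176  30  33  25  81 116 172 173 130 132]
 [180 179 178 132  33  30  18  88 117 173 174 130 131]
 [164 175 175  69  33  28  17  89 173 170 168 129 131]
 [126 176 174  20  31  25  45  86 117 169 123  76  63]
 [128 110 142  25  27  19  81  87  88  49  76  64  62]
 [125 125 106  13  12   7  65  62  63  62  82  65  61]
 [124 124 121  16   8  18  62  61  62  62  62  62  62]]
687.0
(np.float64(0.5011704934822774), np.float64(-0.2328631580538923), np.float64(-12.255901059622358), np.float64(102.65098039215685))
side 265.0 (np.float64(0.5033576870621022), np.float64(-0.23491934642104703), np.float64(-15.297184036410703), np.float64(78.56470588235294))
scene 0.0 (np.float64(-2.5094111111111146), np.float64(-0.5762777777777791), np.float64(-34.16666666666681), np.float64(0.0))
```

Call:
servo_tool(
  increments=[
    [1.3, -1.6, 2, 0, 0, 0, -1],
    [0, 0, 2, 0, 0, 6, -1],
    [0, 0, 2, 0, 0, 6, -1],
    [0, 0, 2, 0, 0, 0, -0.4],
    [0, 0, 2, 0, 0, 0, -0.4],
  ],
)

```text
clock: 3.15
position: [0.5016, -0.2335, 0.1185]
ee_rot: [0.0, 0.995, -0.104, 0.0]
contact_force: [-0.5, 0.5, -0.5]
width: 0.0601
gripper_force: 0.0
```

Run:
```python
from h import *
s=manip.get_state();print({k:s[k] for k in("clock","qpos","position","ee_rot","width")})
cal=optics.get_calibration("wrist");im=save("wrist","w2");R=cv2.boundingRect
for d in [np.array([x,y]) for x in(.022,-.022) for y in(.006,-.006)]:
    c,s_=np.cos(-.21),np.sin(-.21); print(proj("wrist",(.5015+c*d[0]-s_*d[1],-.2333+s_*d[0]+c*d[1],.085)).round())
```

```text
{'clock': 3.15, 'qpos': array([-5.61430898e-01,  3.18668453e-01,  1.70813495e+00, -7.43762363e-05,
        1.11436026e+00,  1.21872162e+00]), 'position': array([ 0.5015935 , -0.23351905,  0.11853018]), 'ee_rot': array([ 1.24563017e-04,  9.94527938e-01, -1.04470734e-01,  1.77784383e-04]), 'width': 0.06009154489955675}
[274. 196.]
[295. 196.]
[274. 267.]
[294. 267.]
```

View pics/w2.png

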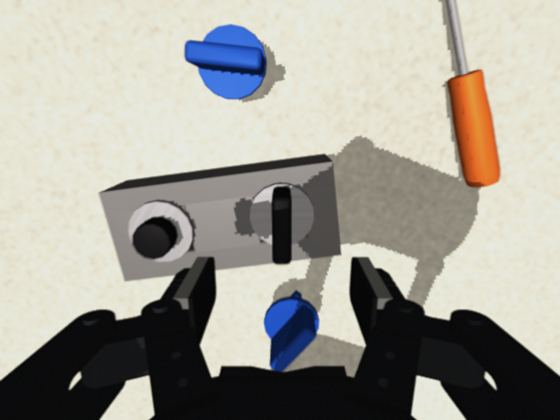

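The wing is upright between the fingers at about (282,225) and matches the prediction to within 3 mm. The blue pin at (292,325) stays clear. I descend and grip.

Call:
servo_tool(
  increments=[
    [0.2, -0.1, 1.5, 0, 0, 0, -0.4],
    [0, 0, 1.5, 0, 0, 0, -0.4],
    [0, 0, 1.5, 0, 0, 0, -0.4],
    [0, 0, 0.6, 0, 0, 0, -0.4],
    [0, 0, 0, 0, 0, 0, 1],
  ],
  squeeze=70,
)

```text
clock: 3.7
position: [0.5033, -0.2328, 0.0678]
ee_rot: [-0.0, 0.995, -0.105, -0.001]
contact_force: [-0.1, 0.0, -0.0]
width: 0.0465
gripper_force: 0.0
```

Call:
servo_tool(
  increments=[
    [0, 0, 0, 0, 0, 0, 1],
    [0, 0, 0, 0, 0, 0, 1],
    [0, 0, 0, 0, 0, 0, 1],
    [0, 0, 0, 0, 0, 0, 1],
    [0, 0, 0, 0, 0, 0, 1],
  ],
)

```text
clock: 4.2
position: [0.5043, -0.2334, 0.0694]
ee_rot: [0.001, 0.995, -0.105, 0.001]
contact_force: [-0.4, 0.3, 5.4]
width: 0.0084
gripper_force: 68.8
```

Call:
servo_tool(
  increments=[
    [0, 0, -1, 0, 0, 0, 1],
    [0, 0, -3, 0, 0, 0, 1],
    [0, 0, -4, 0, 0, 0, 1],
    [0, 0, -4, 0, 0, 0, 1],
    [0, 0, 0, 0, 0, 0, 1],
  ],
)

```text
clock: 4.7
position: [0.5069, -0.2349, 0.1944]
ee_rot: [0.003, 0.994, -0.105, 0.005]
contact_force: [0.6, -0.8, -1.8]
width: 0.0088
gripper_force: 68.7
```

Call:
servo_tool(
  increments=[
    [0, 0, -1, 0, 0, -6, 1],
    [0, 0, -1, 0, 0, -6, 1],
    [-0.6, -4.5, 0, 0, 0, 0, 1],
    [-0.6, -4.5, 0, 0, 0, 0, 1],
    [-0.6, -4.5, 0, 0, 0, 0, 1],
  ],
)

```text
clock: 5.2
position: [0.4845, -0.0964, 0.2071]
ee_rot: [-0.001, 1.0, -0.001, -0.001]
contact_force: [-0.2, 0.2, -1.5]
width: 0.0088
gripper_force: 68.8
```

Call:
servo_tool(
  increments=[
    [-0.6, -4.5, 0, 0, 0, 0, 1],
    [-0.6, -4.5, 0, 0, 0, 0, 1],
    [-0.6, -4.5, 0, 0, 0, 0, 1],
    [-0.6, -4.5, 0, 0, 0, 0, 1],
    [-0.6, -4.5, 0, 0, 0, 0, 1],
    [-0.6, -4, 0, 0, 0, 0, 1],
  ],
)

```text
invalid input at $.increments: expected 5 rows
```

Call:
servo_tool(
  increments=[
    [-0.6, -4.5, 0, 0, 0, 0, 1],
    [-0.6, -4.5, 0, 0, 0, 0, 1],
    [-0.6, -4.5, 0, 0, 0, 0, 1],
    [-0.6, -4.5, 0, 0, 0, 0, 1],
    [-0.6, -4.5, 0, 0, 0, 0, 1],
  ],
)

```text
clock: 5.7
position: [0.4543, 0.1287, 0.2074]
ee_rot: [0.0, 1.0, -0.0, -0.001]
contact_force: [0.2, -0.3, -1.5]
width: 0.0082
gripper_force: 68.8
```

Call:
servo_tool(
  increments=[
    [-0.3, -3, 0, 0, 0, 0, 1],
    [0, 0, 0, 0, 0, 0, 1],
    [0, 0, 0, 0, 0, 0, 1],
    [0, 0, 0, 0, 0, 0, 1],
    [0, 0, 0, 0, 0, 0, 1],
  ],
)

```text
clock: 6.2
position: [0.4528, 0.156, 0.2079]
ee_rot: [0.0, 1.0, -0.001, -0.0]
contact_force: [-0.0, -0.4, -1.6]
width: 0.0089
gripper_force: 68.9
```

Run:
```python
from h import *
s=manip.get_state();print({k:s[k] for k in("clock","qpos","position","ee_rot","contact_force")})
save("wrist","w3"); np.save("w3cal.npy",optics.get_calibration("wrist"),allow_pickle=True)
save("side","side3");
for cam in("wrist","side"):
  for l,z in {"fixture":0,"opening":.032,"bar_top":.055,"tpin":.15}.items():
    for r in finder.tip_of(l,cam)[:2]: print(cam,l,round(r["p"],2),np.round(r["at"]),atz(cam,r["at"],z).round(4))
```

```text
{'clock': 6.2, 'qpos': array([ 1.86695014e-01,  1.38289753e-01,  1.71655900e+00, -4.89537878e-04,
        1.28741675e+00,  1.75953307e+00]), 'position': array([0.45276624, 0.15597233, 0.20789646]), 'ee_rot': array([ 2.93637473e-04,  9.99999462e-01, -9.52346577e-04, -2.86662462e-04]), 'contact_force': array([-0.0492232 , -0.37364756, -1.6176598 ])}
wrist fixture 0.72 [262. 122.] [0.5113 0.178  0.    ]
wrist opening 0.85 [261. 120.] [0.5146 0.177  0.032 ]
wrist bar_top 0.24 [266. 120.] [0.515  0.1717 0.055 ]
wrist tpin 0.78 [282. 224.] [0.451  0.1577 0.15  ]
side fixture 0.74 [273. 172.] [0.5163 0.1792 0.    ]
side fixture 0.67 [245. 134.] [ 0.443   0.3271 -0.    ]
side opening 0.89 [271. 163.] [0.5111 0.182  0.032 ]
side bar_top 0.66 [270. 157.] [0.51   0.1776 0.055 ]
side tpin 0.86 [321. 310.] [ 0.5923 -0.3013  0.15  ]
side tpin 0.75 [247. 134.] [0.4571 0.1594 0.15  ]
```

View pics/w3.png

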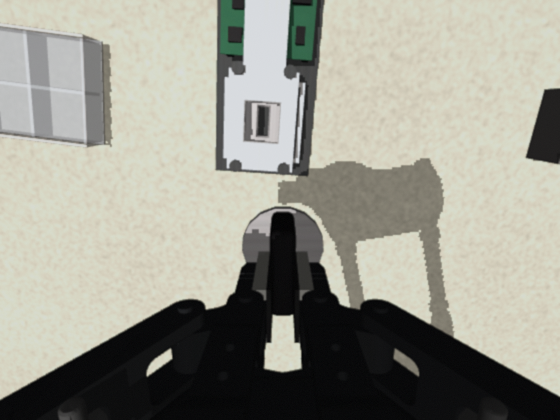

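The wrist view shows the bar opening at about (263,121), with the dark slot inside it near (264,120). The pin is held upright, collar centre at about (283,243). I zoom in to measure.

Run:
```python
from h import *
im=cv2.imread("pics/w3.png"); c=im[50:180,205:325]; cv2.imwrite("pics/w3c.png",cv2.resize(c,None,fx=4.5,fy=4.5,interpolation=cv2.INTER_CUBIC))
g=cv2.cvtColor(im,6); print("cols 240-286"); 
for r in (108,114,120,126,132): print(r,g[r,240:287])
print("rows 94-150"); 
for k in (252,260,263,266,275): print(k,g[94:150,k])
```

```text
cols 240-286
108 [219 219 220 208 163 110  96 100 102 100 102 138 197 210 211 210 193 132
  84  49  37  39  39  39  51  70  73  72  89 126 166 198 204 202 202 202
 199 196 196 192 190 214 219 219 219 219 218]
114 [220 220 219 202 137  92  95 101 100  99 101 139 197 211 210 203 178 122
  73  44  38  38  37  37  51  70  73  73  94 143 179 201 202 200 201 201
 196 196 192 185 198 216 219 220 219 219 219]
120 [219 219 216 190 117  80  96 102 101  97 101 139 197 211 209 199 164 112
  63  39  38  38  37  39  49  70  74  78 105 150 187 202 201 201 202 199
 197 196 192 189 212 219 219 219 220 219 219]
126 [219 219 213 186 129  92  97 102 101  99 102 140 199 209 208 194 150 103
  58  39  37  38  38  40  53  69  72  89 129 165 196 203 200 200 201 198
 196 194 187 192 213 220 219 219 219 219 219]
132 [219 219 211 176 125 101  99 100 100 100  98 101 141 198 208 185 114  75
  48  37  37  37  38  48  71  73  73  97 144 178 198 201 199 200 199 197
 195 193 188 205 218 218 220 219 220 219 219]
rows 94-150
252 [219 219 219 220 220 214 177 119 120 176 195 197 196 197 197 197 196 197
 197 197 197 197 1
[... 369 characters left out ...]
]
263 [218 219 219 219 219 220 211 166 143 186 188 130  86  55  39  38  38  39
  38  38  37  38  38  38  37  38  39  38  38  38  38  39  40  47  49  50
  50  50  48  50  49  75 132 168 191 187 135 113 163 208 219 219 218 219
 219 219]
266 [219 218 220 218 220 220 213 179 137 141 177 160 120  86  73  72  73  73
  73  74  73  73  73  74  73  73  74  74  72  73  73  72  72  73  72  72
  73  72  73  73  69  79 130 161 189 199 192 163 169 201 215 219 219 219
 219 219]
275 [219 218 219 219 219 219 217 205 165 139 181 201 203 202 202 202 202 201
 201 200 201 200 200 199 200 200 199 200 199 199 198 199 198 199 198 198
 197 198 197 197 197 196 197 197 195 196 195 183 147 173 210 219 219 219
 218 219]
```

View pics/w3c.png

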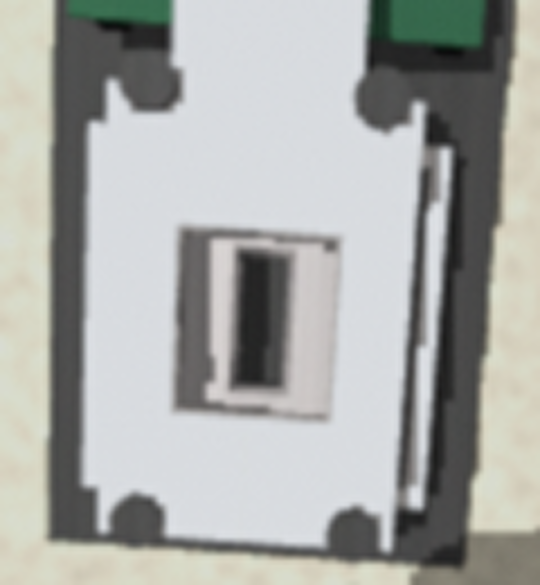

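Run:
```python
from h import *
cal=np.load("w3cal.npy",allow_pickle=True).item()
C=np.array([(180,228),(342,237),(329,420),(173,410)])/4.5-.4+[205,50]
W=np.array([atz("wrist",p,.055,cal)[:2] for p in C]); print(W.round(4),"ctr",W.mean(0).round(4))
e=W[0]-W[3]+W[1]-W[2];print("yaw",np.degrees(np.arctan2(e[1],e[0])), [np.linalg.norm(W[i]-W[i-1]).round(4) for i in range(4)])
S=np.array([(236,250),(294,254),(289,388),(229,386)])/4.5-.4+[205,50]
V=np.array([atz("wrist",p,.032,cal)[:2] for p in S]);print(V.round(4),"slot",V.mean(0).round(4));e=V[0]-V[3]+V[1]-V[2];print("yaw",np.degrees(np.arctan2(e[1],e[0])),[np.linalg.norm(V[i]-V[i-1]).round(4) for i in range(4)])
# pin: collar ellipse, in held pose; wing fit
im=cv2.imread("pics/w3.png"); g=im.max(2)
sub=g[205:300,235:330]; 
for r in (225,235,245,255): print(r, g[r,238:330:2])
s=manip.get_state(); z=s["position"][2]-.053
for k in range(0,360,45):
    a=np.radians(k);print(k,proj("wrist",(s["position"][0]+.023*np.cos(a),s["position"][1]+.023*np.sin(a),z+.0365-.0015),cal).round(1))
```

```text
[[0.5317 0.1894]
 [0.53   0.1582]
 [0.4952 0.1609]
 [0.4972 0.1919]] ctr [0.5135 0.1751]
yaw -4.363087112787947 [np.float64(0.0346), np.float64(0.0313), np.float64(0.0349), np.float64(0.0311)]
[[0.5279 0.1803]
 [0.5271 0.1683]
 [0.4998 0.1697]
 [0.5002 0.1825]] slot [0.5138 0.1752]
yaw -3.6969124814608523 [np.float64(0.0278), np.float64(0.0121), np.float64(0.0274), np.float64(0.0128)]
225 [216 216 215 219 208 138 176 178 178 178 178 177 176 176 177 178 120   4
   6   8   7   5   6   8   8   6   6   5  41  94  94  93  94  93  93  92
  92  93  91  89 196 216 201 139 126 132]
235 [215 216 201  94  96  97  97  98  99  97  97  97  98  99 163 163  47  16
  19  13  14  12  11   9  10  12  10   9  10  79  99  98  99  99  98  98
  98  97  98  97  97  94 160 217 216 199]
245 [216 216 134  96  98  97  97  98  98  98  97  98  99  98  99  92  27   9
  12  12  12  14  12  12  11  13  12  10  11  73  98  98  96  97  98  96
  97  97  98  98  97  97 110 207 216 217]
255 [214 213 206 108  93  94  94  94  95  94  63  52  52  52  52  46  13   9
  12  12  12  12  12  12  12  12  11   7   8  32  51  51  52  52  52  88
  95  92  94  93  93  96 189 216 216 215]
0 [281.9 204.4]
45 [251.5 216.6]
90 [240.  244.9]
135 [253.1 271.8]
180 [282.1 282.5]
225 [311.  271.7]
270 [323.9 244.7]
315 [312.3 216.5]
```

The slot is at about (0.5138, 0.1752), the opening at (0.5135, 0.1751), yaw about -4°. The pin collar is centred under the TCP. I move over the opening and go down until the foot is just above the plate.

Call:
servo_tool(
  increments=[
    [2, -0.6, 0, 0, 0, 0, 1],
    [2, -0.6, 0, 0, 0, 0, 1],
    [2.1, -0.7, 0, 0, 0, 0, 1],
    [0, 0, 2, 0, 0, 4, 1],
    [0, 0, 2, 0, 0, 0, 1],
  ],
)

```text
clock: 7.2
position: [0.515, 0.1764, 0.168]
ee_rot: [-0.0, 0.999, -0.035, 0.001]
contact_force: [-0.2, -0.1, -1.8]
width: 0.0089
gripper_force: 68.9
```

Call:
servo_tool(
  increments=[
    [0, 0, 2, 0, 0, 0, 1],
    [0, 0, 1, 0, 0, 0, 1],
    [0, 0, 0, 0, 0, 0, 1],
    [0, 0, 0, 0, 0, 0, 1],
    [0, 0, 0, 0, 0, 0, 1],
  ],
)

```text
clock: 7.7
position: [0.5147, 0.1763, 0.1393]
ee_rot: [-0.0, 0.999, -0.035, 0.001]
contact_force: [0.7, -0.4, -0.8]
width: 0.0084
gripper_force: 68.9
```

Run:
```python
from h import *
s=manip.get_state();print({k:s[k] for k in("clock","qpos","position","ee_rot","contact_force")})
a,b,c=save("side","s4"),save("scene","c4"),save("wrist","w4")
A=cv2.resize(a[90:210,210:340],None,fx=3,fy=3,interpolation=2);B=cv2.resize(b[180:300,280:410],None,fx=3,fy=3,interpolation=2);C=cv2.resize(c[100:300,160:400],(390,325))
cv2.imwrite("pics/m4.png",np.hstack([A,B])[:,:,::-1]); cv2.imwrite("pics/m4w.png",c[:,:,::-1])
for cam in("side","scene"): print(proj(cam,(.5137,.175,.055)),proj(cam,s["position"]-[0,0,.055]))
```

```text
{'clock': 7.7, 'qpos': array([ 2.02090184e-01,  2.85981367e-01,  1.69960615e+00, -1.04798667e-04,
        1.15355921e+00,  1.84298474e+00]), 'position': array([0.51470471, 0.17626118, 0.13934512]), 'ee_rot': array([-2.40713421e-04,  9.99385836e-01, -3.50207481e-02,  1.19999707e-03]), 'contact_force': array([ 0.68272349, -0.40842691, -0.75138139])}
[271.62723002 158.13045273] [271.93688904 149.03078005]
[354.30072105 237.99308219] [355.76513833 227.57315031]
```

View pics/m4.png

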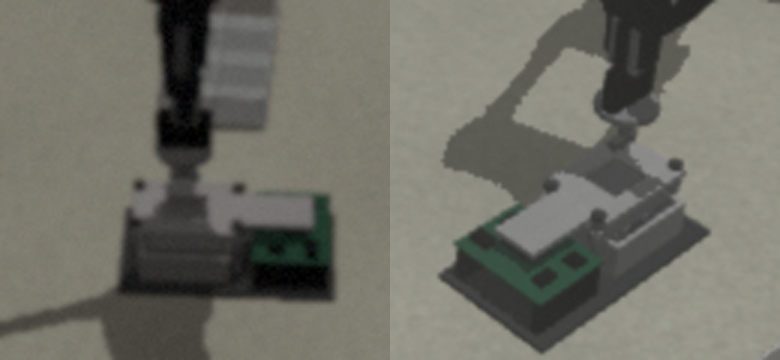

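The two crops show the pin hanging upright above the bar opening, T-head at about (183,180) left and (625,135) right. I go down into the opening.

Call:
servo_tool(
  increments=[
    [-0.1, 0.1, 1.5, 0, 0, 0, 1],
    [0, 0, 1.5, 0, 0, 0, 1],
    [0, 0, 1, 0, 0, 0, 1],
    [0, 0, 0.4, 0, 0, 0, 1],
    [0, 0, 0, 0, 0, 0, 1],
  ],
)

```text
clock: 8.35
position: [0.5125, 0.1751, 0.0939]
ee_rot: [0.0, 0.999, -0.035, -0.0]
contact_force: [-0.7, 0.0, -1.6]
width: 0.0084
gripper_force: 68.9
```

Call:
servo_tool(
  increments=[
    [0, 0, 0.2, 0, 0, 0, 1],
    [0, 0, 0.2, 0, 0, 0, 1],
    [0, 0, 0.2, 0, 0, 0, 1],
    [0, 0, 0, 0, 0, 0, 1],
    [0, 0, 0, 0, 0, 0, 1],
  ],
)

```text
clock: 8.85
position: [0.5128, 0.1751, 0.0882]
ee_rot: [0.0, 0.999, -0.035, 0.0]
contact_force: [-0.0, -0.1, -2.0]
width: 0.0087
gripper_force: 68.9
```

Call:
servo_tool(
  increments=[
    [0.1, 0, 0.1, 0, 0, 0, 1],
    [0, 0, 0.1, 0, 0, 0, 1],
    [0, 0, 0, 0, 0, 0, 1],
    [0, 0, 0.1, 0, 0, 0, 1],
    [0, 0, 0, 0, 0, 0, 1],
  ],
)

```text
clock: 9.35
position: [0.5138, 0.1751, 0.0851]
ee_rot: [0.0, 0.999, -0.035, 0.0]
contact_force: [1.6, 0.3, -2.2]
width: 0.0084
gripper_force: 68.9
```

Call:
servo_tool(
  increments=[
    [0, 0, 0.1, 0, 0, 0, 1],
    [0, 0, 0.1, 0, 0, 0, 1],
    [0, 0, 0, 0, 0, 0, 1],
    [0, 0, 0, 0, 0, 0, 1],
    [0, 0, 0, 0, 0, 0, 1],
  ],
)

```text
clock: 9.85
position: [0.5137, 0.175, 0.0831]
ee_rot: [0.0, 0.999, -0.035, -0.0]
contact_force: [0.9, -0.5, -1.2]
width: 0.0087
gripper_force: 68.8
```

Call:
servo_tool(
  increments=[
    [0, 0, 0.1, 0, 0, 0, 1],
    [0, 0, 0.1, 0, 0, 0, 1],
    [0, 0, 0, 0, 0, 0, 1],
    [0, 0, 0, 0, 0, 0, 1],
    [0, 0, 0, 0, 0, 0, 1],
  ],
)

```text
clock: 10.35
position: [0.5137, 0.1751, 0.0811]
ee_rot: [0.0, 0.999, -0.035, -0.0]
contact_force: [-0.2, -0.7, -3.2]
width: 0.0086
gripper_force: 68.8
```

Call:
servo_tool(
  increments=[
    [0, 0, 0.1, 0, 0, 0, 1],
    [0, 0, 0.1, 0, 0, 0, 1],
    [0, 0, 0, 0, 0, 0, 1],
    [0, 0, 0, 0, 0, 0, 1],
    [0, 0, 0, 0, 0, 0, 1],
  ],
)

```text
clock: 10.85
position: [0.514, 0.1751, 0.0794]
ee_rot: [-0.0, 0.999, -0.035, 0.0]
contact_force: [1.0, -0.6, -0.1]
width: 0.009
gripper_force: 69.2
```

Call:
servo_tool(
  increments=[
    [0, 0, 0.1, 0, 0, 0, 1],
    [0, 0, 0.1, 0, 0, 0, 1],
    [0, 0, 0, 0, 0, 0, 1],
    [0, 0, 0, 0, 0, 0, 1],
    [0, 0, 0, 0, 0, 0, 1],
  ],
)

```text
clock: 11.35
position: [0.5141, 0.1751, 0.0774]
ee_rot: [-0.0, 0.999, -0.035, 0.0]
contact_force: [1.8, 0.4, 3.5]
width: 0.0086
gripper_force: 69.6
```

Run:
```python
from h import *
a,b,c=save("side","s5"),save("scene","c5"),save("wrist","w5")
A=cv2.resize(a[110:200,240:330],None,fx=4,fy=4,interpolation=2);B=cv2.resize(b[200:290,300:390],None,fx=4,fy=4,interpolation=2)
cv2.imwrite("pics/m5.png",np.hstack([A,B])[:,:,::-1])
```

```text
(no output)
```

View pics/m5.png

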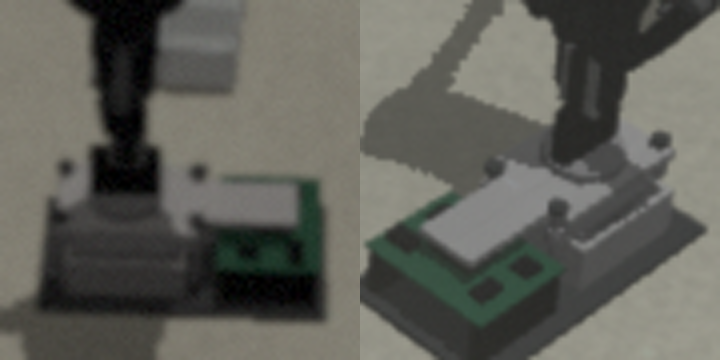

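The collar (about (595,165) in the right crop) is seated on the bar, so the T-head is through the slot. Now I press.

Call:
servo_tool(
  increments=[
    [0, 0, 0.1, 0, 0, 0, 1],
    [0, 0, 0.1, 0, 0, 0, 1],
    [0, 0, 0.1, 0, 0, 0, 1],
    [0, 0, 0.1, 0, 0, 0, 1],
    [0, 0, 0, 0, 0, 0, 1],
  ],
)

```text
clock: 12.0
position: [0.5142, 0.1751, 0.0734]
ee_rot: [-0.0, 0.999, -0.035, 0.0]
contact_force: [1.5, -0.6, 6.1]
width: 0.0082
gripper_force: 69.9
```

Call:
servo_tool(
  increments=[
    [0, 0, 0.1, 0, 0, 0, 1],
    [0, 0, 0.1, 0, 0, 0, 1],
    [0, 0, 0.1, 0, 0, 0, 1],
    [0, 0, 0.1, 0, 0, 0, 1],
    [0, 0, 0, 0, 0, 0, 1],
  ],
)

```text
clock: 12.5
position: [0.5142, 0.1751, 0.0698]
ee_rot: [-0.0, 0.999, -0.035, 0.001]
contact_force: [0.6, -0.6, 9.1]
width: 0.0085
gripper_force: 70.3
```

Call:
servo_tool(
  increments=[
    [0, 0, 0.1, 0, 0, 0, 1],
    [0, 0, 0.1, 0, 0, 0, 1],
    [0, 0, 0.05, 0, 0, 0, 1],
    [0, 0, 0, 0, 0, 0, 1],
    [0, 0, 0, 0, 0, 0, 1],
  ],
)

```text
clock: 13.0
position: [0.5142, 0.1751, 0.0677]
ee_rot: [-0.0, 0.999, -0.035, 0.001]
contact_force: [-0.5, -1.0, 11.1]
width: 0.0085
gripper_force: 70.5
```

Call:
servo_tool(
  increments=[
    [0, 0, 0, 0, 0, -5, 1],
    [0, 0, 0, 0, 0, -5, 1],
    [0, 0, 0, 0, 0, -5, 1],
    [0, 0, 0, 0, 0, -5, 1],
    [0, 0, 0, 0, 0, 0, 1],
  ],
)

```text
clock: 13.5
position: [0.5141, 0.1754, 0.0677]
ee_rot: [-0.0, 0.99, 0.14, 0.001]
contact_force: [-0.6, 1.1, 10.3]
width: 0.0088
gripper_force: 70.5
```

Run:
```python
from h import *
s=manip.get_state();print({k:s[k] for k in("clock","qpos","position","contact_force","moment")})
```

```text
{'clock': 13.5, 'qpos': array([2.00401643e-01, 3.57044251e-01, 1.79741090e+00, 5.62094228e-04,
       9.85782848e-01, 1.49078487e+00]), 'position': array([0.51406562, 0.17541861, 0.06772671]), 'contact_force': array([-0.64573124,  1.07129519, 10.34709195]), 'moment': array([ 0.05155835, -0.05344278,  0.01122026])}
```

Turning freely with no moment; continue.

Call:
servo_tool(
  increments=[
    [0, 0, 0, 0, 0, -6, 1],
    [0, 0, 0, 0, 0, -6, 1],
    [0, 0, 0, 0, 0, -6, 1],
    [0, 0, 0, 0, 0, -6, 1],
    [0, 0, 0, 0, 0, -6, 1],
  ],
)

```text
clock: 14.0
position: [0.5138, 0.1754, 0.0676]
ee_rot: [-0.0, 0.92, 0.392, 0.0]
contact_force: [-0.1, 1.1, 10.5]
width: 0.0086
gripper_force: 70.6
```

Call:
servo_tool(
  increments=[
    [0, 0, 0, 0, 0, -8, 1],
    [0, 0, 0, 0, 0, -8, 1],
    [0, 0, 0, 0, 0, -8, 1],
    [0, 0, 0, 0, 0, -8, 1],
    [0, 0, 0, 0, 0, -8, 1],
  ],
)

```text
clock: 14.5
position: [0.5136, 0.1753, 0.0676]
ee_rot: [-0.0, 0.73, 0.684, 0.0]
contact_force: [-1.2, -0.0, 10.1]
width: 0.0086
gripper_force: 70.6
```

Call:
servo_tool(
  increments=[
    [0, 0, 0, 0, 0, 0, 1],
    [0, 0, 0, 0, 0, 0, 1],
    [0, 0, 0, 0, 0, 0, 1],
    [0, 0, 0, 0, 0, 0, 1],
    [0, 0, 0, 0, 0, 0, 1],
  ],
)

```text
clock: 15.0
position: [0.5135, 0.1752, 0.0676]
ee_rot: [-0.0, 0.731, 0.682, 0.0]
contact_force: [-1.5, 0.3, 10.9]
width: 0.0086
gripper_force: 70.6
```

Run:
```python
from h import *
s=manip.get_state();print({k:s[k] for k in("clock","qpos","position","ee_rot","contact_force","moment")})
cal=optics.get_calibration("wrist");im=save("wrist","w6");cv2.imwrite("pics/w6c.png",im[100:400,80:480,::-1])
```

```text
{'clock': 15.0, 'qpos': array([2.00413767e-01, 3.57078108e-01, 1.79786571e+00, 2.55646004e-04,
       9.86439629e-01, 2.70191193e-01]), 'position': array([0.51354415, 0.17522119, 0.06756348]), 'ee_rot': array([-3.62068288e-05,  7.31389587e-01,  6.81959859e-01,  1.44910988e-04]), 'contact_force': array([-1.46487766,  0.30276575, 10.85657671]), 'moment': array([-0.00201543,  0.12949124,  0.0869562 ])}
```

View pics/w6c.png

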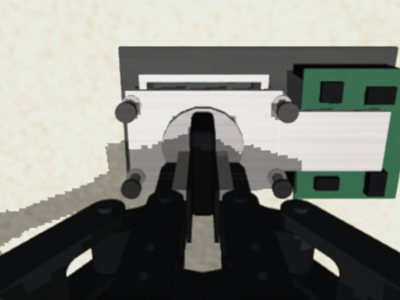

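The wing now lies along fixture y, with the base edges square in the image, so the quarter turn is complete. I let it rise into the groove.

Call:
servo_tool(
  increments=[
    [0, 0, -0.1, 0, 0, 0, 1],
    [0, 0, -0.1, 0, 0, 0, 1],
    [0, 0, -0.1, 0, 0, 0, 1],
    [0, 0, 0, 0, 0, 0, 1],
    [0, 0, 0, 0, 0, 0, 1],
  ],
)

```text
clock: 15.55
position: [0.5135, 0.1752, 0.0703]
ee_rot: [-0.0, 0.731, 0.682, 0.0]
contact_force: [0.6, -0.1, 9.0]
width: 0.0086
gripper_force: 70.3
```

Call:
servo_tool(
  increments=[
    [0, 0, -0.1, 0, 0, 0, 1],
    [0, 0, 0, 0, 0, 0, 1],
    [0, 0, 0, 0, 0, 0, 1],
    [0, 0, 0, 0, 0, 0, 1],
    [0, 0, 0, 0, 0, 0, 1],
  ],
)

```text
clock: 16.05
position: [0.5135, 0.1752, 0.0711]
ee_rot: [-0.0, 0.731, 0.682, 0.0]
contact_force: [0.1, -0.8, 7.8]
width: 0.0083
gripper_force: 70.2
```

Call:
servo_tool(
  increments=[
    [0, 0, -0.05, 0, 0, 0, 1],
    [0, 0, -0.05, 0, 0, 0, 1],
    [0, 0, 0, 0, 0, 0, 1],
    [0, 0, 0, 0, 0, 0, 1],
    [0, 0, 0, 0, 0, 0, 1],
  ],
)

```text
clock: 16.55
position: [0.5135, 0.1752, 0.072]
ee_rot: [-0.0, 0.731, 0.682, 0.0]
contact_force: [0.7, -0.7, 6.9]
width: 0.0088
gripper_force: 70.1
```

Call:
servo_tool(
  increments=[
    [0, 0, -0.05, 0, 0, 0, 1],
    [0, 0, -0.05, 0, 0, 0, 1],
    [0, 0, 0, 0, 0, 0, 1],
    [0, 0, 0, 0, 0, 0, 1],
    [0, 0, 0, 0, 0, 0, 1],
  ],
)

```text
clock: 17.05
position: [0.5135, 0.1752, 0.0729]
ee_rot: [-0.0, 0.731, 0.682, 0.0]
contact_force: [0.1, 1.3, 6.4]
width: 0.0085
gripper_force: 70.0
```

Call:
servo_tool(
  increments=[
    [0, 0, -0.05, 0, 0, 0, 1],
    [0, 0, -0.05, 0, 0, 0, 1],
    [0, 0, 0, 0, 0, 0, 1],
    [0, 0, 0, 0, 0, 0, 1],
    [0, 0, 0, 0, 0, 0, 1],
  ],
)

```text
clock: 17.55
position: [0.5135, 0.1752, 0.0734]
ee_rot: [-0.0, 0.731, 0.682, -0.0]
contact_force: [1.8, 1.4, 2.1]
width: 0.0086
gripper_force: 69.4
```

The force drops as the head meets the groove roof, so it is locked. I let go and retreat.

Call:
servo_tool(
  increments=[
    [0, 0, -0.05, 0, 0, 0, 1],
    [0, 0, 0, 0, 0, 0, 1],
    [0, 0, 0, 0, 0, 0, 1],
    [0, 0, 0, 0, 0, 0, 0.2],
    [0, 0, 0, 0, 0, 0, 0.2],
  ],
  squeeze=20,
)

```text
clock: 18.05
position: [0.5126, 0.1746, 0.0739]
ee_rot: [-0.0, 0.731, 0.682, -0.001]
contact_force: [0.1, 0.6, -0.4]
width: 0.0339
gripper_force: 0.0
```

Call:
servo_tool(
  increments=[
    [0, 0, 0, 0, 0, 0, 0],
    [0, 0, 0, 0, 0, 0, 0],
    [0, 0, 0, 0, 0, 0, 0],
    [0, 0, 0, 0, 0, 0, 0],
    [0, 0, 0, 0, 0, 0, 0],
  ],
)

```text
clock: 18.55
position: [0.5137, 0.175, 0.0742]
ee_rot: [0.0, 0.731, 0.682, -0.0]
contact_force: [-0.0, -0.3, 0.6]
width: 0.0425
gripper_force: 0.0
```

Call:
servo_tool(
  increments=[
    [0, 0, -1, 0, 0, 0, 0],
    [0, 0, -2, 0, 0, 0, 0],
    [0, 0, -3, 0, 0, 0, 0],
    [0, 0, -4, 0, 0, 0, 0],
    [-3, 0, -2, 0, 0, 0, 0],
  ],
)

```text
clock: 19.05
position: [0.5137, 0.1475, 0.1983]
ee_rot: [0.001, 0.73, 0.683, 0.003]
contact_force: [0.8, -1.1, -0.5]
width: 0.043
gripper_force: 0.0
```

Call:
servo_tool(
  increments=[
    [-4, 0, 0, 0, 0, 0, 0],
    [0, 0, 0, 0, 0, 0, 0],
    [0, 0, 0, 0, 0, 0, 0],
    [0, 0, 0, 0, 0, 0, 0],
    [0, 0, 0, 0, 0, 0, 0],
  ],
)

```text
clock: 19.55
position: [0.5087, 0.1061, 0.1939]
ee_rot: [-0.0, 0.731, 0.682, -0.0]
contact_force: [-1.1, -0.2, -0.0]
width: 0.0427
gripper_force: 0.0
```

Run:
```python
from h import *
s=manip.get_state();print({k:s[k] for k in("clock","position","contact_force","width")})
cal=optics.get_calibration("wrist")
a,b,c=save("side","s7"),save("scene","c7"),save("wrist","w7")
A=cv2.resize(b[200:290,300:390],None,fx=4,fy=4,interpolation=2)
cv2.imwrite("pics/m7.png",np.hstack([cv2.resize(c[:360,100:540],(440,360)),A])[:,:,::-1])
for z in(.0185,.0245):
  print(z,"pin top/collar top px",[proj("wrist",(.5137,.175,z+h),cal).round(1) for h in(.0705,.0365)],[proj("scene",(.5137,.175,z+h)).round(1) for h in(.0705,.0365)])
```

```text
{'clock': 19.55, 'position': array([0.50866208, 0.10614216, 0.19394921]), 'contact_force': array([-1.09705409, -0.15372672, -0.02221371]), 'width': 0.04272527801174232}
0.0185 pin top/collar top px [array([283.9, 114.6]), array([283.7, 114.1])] [array([355.8, 225.3]), array([354.3, 238. ])]
0.0245 pin top/collar top px [array([283.9, 114.7]), array([283.8, 114.2])] [array([356. , 223.1]), array([354.6, 235.8])]
```

View pics/m7.png

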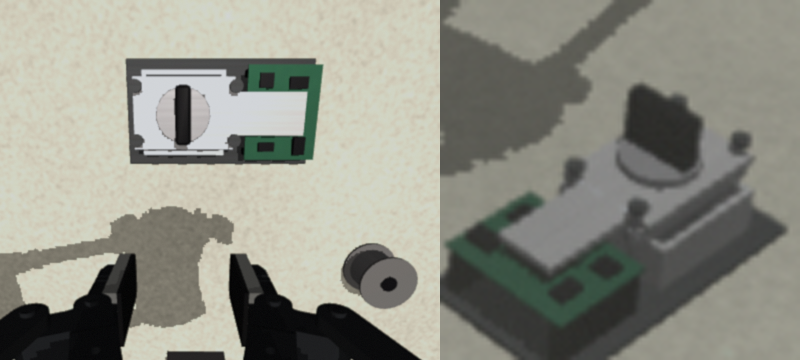

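The pin stands turned at about (183,114), with the wing along y. The guide posts now stick up clearly above the lowered bar, and the gripper is clear. I hand in.

```bash
python3 -c "
from rig import manip
print(manip.sign_off())"
```

```text
the job is handed in; nothing more can be done
None
```

The T-pin is turned a quarter turn and locked under the plate with the clamp bar held down; the highest force reading while pressing was about 11 N, the gripper has let go and stands clear, and the job was handed in at about 20 s.

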